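# Brace the free-spinning index table and tighten its clamp knob

## Robot

A 7-joint arm with a two-finger parallel gripper is mounted at the origin on a cart in front of the work surface, level with it; the furniture and walls round the work are solid. World frame = base frame: x ahead of the robot, y to its left, z up, the work surface at z = 0. Lengths are in m, angles in rad, forces in N, time in s.
With the tool pointing down it reaches from about 0.35 to 0.9 m from the base axis. Payload 8.1 kg.
Tool frame: the origin (TCP) lies on the mounting face of the last link; the fingertips stand 178 mm ahead of it and the grasp point (between the pads) lies 159 mm ahead of it; z points along the fingers, y is the line along which they close (so a half turn about z gives the same grasp; the last joint's range is limited). The gripper opens to 92 mm and grips with 3 to 60 N. Pads are 19 mm wide; open, the fingers measure 130 mm over their backs; the gripper's body (75 mm by 190 mm) begins 47 mm behind the grasp point.
Start: joints at [1.169, 0.434, 0.025, 1.573, -0.012, 1.134, -0.075], TCP at [0.184, -0.597, 0.405] pointing down, gripper open.
Joint ranges: [-2.62, 2.62], [-0.44, 2.09], [-1.27, 1.32], [0.08, 2.57], [-1.32, 4.46], [0.12, 2], [-2.74, 2.74]. Speed limits (rad/s): [2.22, 2.22, 3.01, 3.01, 3.14, 3.14, 3.14].

## Interface

Orientations are given as a unit quaternion [x, y, z, w].
In Python, from bench import ctrl gives the robot as it stands. The module is installed in compiled form; this text tells all that it offers.
- The arm moves only by the tool apply_moves, never from a script. Its argument "motion" is a list of rows, each an object with "travel": the shift along the world's x, y, z normalised to -1 to 1, where 1 is 400 mm, a list of three; "delta_rot": the turn, a rotation vector about the world's x, y, z normalised to -1 to 1, where 1 is 0.5 rad, a list of three; "fingers": the closure, from -1 (fully open) to 1 (shut), so that 0 is half open. In form: [{"travel": [dx, dy, dz], "delta_rot": [ax, ay, az], "fingers": fingers}, ...]. A call has 1 to 10 rows; each row shifts and turns the commanded pose from where the row before left it; what a row does not reach is not made up. A row lasts 1/8 s, in which the tool goes at most 62.5 mm and 10.7 degrees, less where a joint would pass 70% of its speed; a pose out of reach is approached as far as the arm can. A call with a number of a shift or a turn outside -1 to 1 is refused whole. A call with a gripper value outside its range is refused whole. The fingers move at their own pace and stop on an object; "force" is the grip in N (left out, the last holds). Time passes only in rows, so rows that do not move let the fingers close. It gives the time, the measured TCP pose, the force, the opening and the grip force at its end, in the units of the state.
- ctrl.observe(): the state, without advancing time (a new reading comes with each control period).
- ctrl.grab_frame(name): name is "side" or "top" or "wrist"; returns a dict with "image" (384x512x3 uint8, red, green, blue), "z_map" (384x512 float32, m along the optical axis (not along the pixel's ray), 0 where there is no reading), "fovy" (degrees; the focal length in pixels is half the picture's height over the tangent of half this angle, whatever the lens; pixels are square), "cx", "cy" (the principal point, pixels), "view" (4x4, takes a point from world to camera coordinates). Camera axes: x right, y down, z forward; pixel columns grow to the right and rows downward; lengths in m; the calibration is good to about 2 mm. A picture is of the moment at which its call begins.
- ctrl.hand_in(): hands the job in; it is judged then, once.
Trained networks look in the newest picture that a camera, given by its name, has taken for a name from the list of things; names that differ only in an ending like _2 or _b are one class to them, and where a whole thing is asked for, a point or a joint stands for the part that bears it (a point fixed in the world has none). Each returns a list of dicts, best first, with "score" (0 to 1); they miss things now and then, are a little off and sometimes report something else, mostly with a low value. They report only what shows in the picture. A call takes as long as a camera call.
- ctrl.masks_of(camera, label): "mask" (384x512 bool, what is visible of it) and "box" ([left, top, width, height] in pixels, round what is visible of it).
- ctrl.mark_of(camera, label): "pixel" ([column, row] in pixels: a listed point, or the origin of a listed thing).
The state is a dict: "t": time; "joints": joint angles; "joint_vel": joint speeds; "joint_efforts": joint torques, N m; "position": TCP position; "orientation": TCP orientation; "ft_force": force on the tool from outside, world axes, zero at the start; "moment": the same for the moment, N m; "finger_gap": opening from 0.0 (shut) to 1.0 (fully open); "grasp_force": force on a finger pad.
Only numpy, scipy, OpenCV 4.12 (cv2) and the standard library are available. Lean on these libraries where they do the work, as an engineer would, in place of code of your own. Each camera call takes 0.05 s, during which the arm holds its last target. There are 200 camera calls.

## Task

The small index table on the bench spins freely, so its black clamp knob cannot be tightened: the table just turns along with it. Lay the loose stop bar flat in the stand's guide slot, red sleeve outward, so that its bare end lies down between two of the table's lugs (turn the table first if a lug is in the way), then turn the knob clockwise until it is fully tight against its stop. Leave the bar lying home in the slot, and do not disturb the tape roll, oil bottle and pen.

Things in the scene. Friction and masses are not known exactly. Their poses are not given: they have to be found in the camera images.
- stand: Fixed green stand, bolted to the bench. Origin on the spindle axis at bench height, z up, +x runs from the spindle out along the guide. Round foot 160 mm across and an arm 56 mm wide out to x = 190 mm, both 12 mm thick. A low aluminium rest, top at 35 mm, 24 mm wide, stands on the arm at x = 168 to 182 mm for the bar's sleeve.
- slot (a point): Middle of the floor of the open-topped slot in the stand's aluminium guide, 95 mm out from the spindle, 35 mm above the bench; axes as the stand's. The guide reaches 17 mm to either side along x; the slot runs along x, is 15 mm wide, its walls straight up to 50 mm above the bench and flaring above that to about 31 mm wide at 60 mm.
- home (a point): Where the bar's origin lies when it is home: 112 mm out from the spindle on the slot's middle line, 35 mm above the bench (102 to 124 mm out is still right). The bar's +x then points along the stand's +x, outward.
- table (a joint): Angle in rad of the steel index table on the stand's spindle, positive counter-clockwise from above, zero with the table's x along the stand's x. Turns freely many times round (very little friction).
- table_center (a point): Centre of the table's top face, 34 mm above the bench, turning with the table. The table is a disc 140 mm across with six dark lugs on its rim, at 0, 60, 120... degrees from its own x axis. A round test block, 64 mm across and 15 mm high, is fixed at its centre under the knob. Turning the unbraced knob, either way, carries the table along.
- lug (a point): Top middle of the lug at 0 degrees, 61 mm from the axis. Each lug is 18 mm radially, 16 mm wide, 14 mm high, its top 48 mm above the bench. A bar in the guide clears the lugs when none is within about 0.27 rad of the guide's direction (stand's +x); otherwise first turn the table. A lug meets the bar at about 0.23 rad.
- knob (a joint): Turn of the clamp knob relative to the table, rad: 0 loose, 1.05 at the stop (fully tight); grows as the knob is turned clockwise from above. Starts between 0 and 0.3. Stiff (0.12 N m) against the table, so it moves only when the table is braced: the table first turns along clockwise until a lug meets the bar. Stays where it is left.
- knob_grip (a point): Middle of the knob's black T-shaped grip, on the spindle axis, 91 mm above the bench; turns with the knob. The grip is a bar 66 mm long (along its x), 14 mm wide (along its y) and 28 mm high, from 77 to 105 mm above the bench.
- stop_bar: Loose steel stop bar, 140 mm long (along its x), 12 mm wide, 14 mm high, about 0.17 kg, lying on the bench. Origin at the middle of its underside. A red sleeve, 16 mm wide and high, its underside flush, covers it from x = +8 to +70 mm: grasp it there, about x = +28 mm (when the bar is home that part lies clear between guide and rest).
- bar_tip (a point): Bottom edge of the bar's bare end, at x = -70 mm of the bar; home, it lies about 42 mm from the spindle axis, between two lugs.
- tape_roll: Bystander: yellow roll of adhesive tape, 70 mm across, 18 mm high, loose. Origin at the centre of its underside.
- oil_bottle: Bystander: pale oil bottle with a red spout, 48 mm across, 160 mm high, loose. Origin at the centre of its underside.
- pen_blue: Bystander: blue pen, 123 mm long, lying loose. Origin at the centre of its underside.

How it is judged:
On the way, in this order (a step that is already met when the one before it is completed fails the run):
1. the stop bar lies home in the guide slot, its bare end down between two lugs (x of stop_bar in the frame of stand between 0.102 and 0.124 m and y of stop_bar in the frame of stand between -0.007 and 0.007 m and z of stop_bar in the frame of stand between 0.03 and 0.039 m and z of bar_tip in the frame of stand below 0.039 m and x of bar_tip in the frame of stand below 0.057 m and angle between the x axis of stop_bar and the x axis of stand, either way round below 0.17 rad), for 0.2 s.
2. the knob is turned to its stop while the bar lies home (all of step 1 and value of joint knob above 0.97 rad), for 0.2 s.
At the end, for the whole second after the job is handed in: Bar flat in the slot (both ends within 4 mm of its floor; origin 102 to 124 mm from the spindle, within 7 mm of the slot's middle and 0.17 rad of its direction), bare end between lugs; knob at least 0.97 rad tight of 1.05; knob, table and bar at rest; tape, bottle, pen within 20 mm (all of step 2 and velocity of joint each of knob, table below 0.05 rad/s and velocity of joint table above -0.05 rad/s and linear speed of stop_bar below 0.02 m/s); the robot touches nothing.
It fails at once if the tape roll is moved more than 20 mm (distance of tape_roll from where it was at the start of the episode above 0.02 m).
It fails at once if the oil bottle is moved more than 20 mm (distance of oil_bottle from where it was at the start of the episode above 0.02 m).
It fails at once if the blue pen is moved more than 20 mm (distance of pen_blue from where it was at the start of the episode above 0.02 m).
It also fails if it takes over 61 s, if anything falls off the work surface, if the arm or the gripper's body presses on something with over 40 N, if the wrist force passes 120 N, or if a joint passes its speed limit or range.

## Working session

There is one attempt and no reset: what is moved stays moved. The work goes in short steps, Python scripts to look and compute and a tool call to move; the robot and the scene stay as the last step left them, time stands still between calls to the robot, and variables do not carry over. Pictures are saved under pics/ and viewed, at most 10 in all, crops included, and the job is handed in when it is done.

Besides the shell and the picture viewer there is one more tool, called after "Request:" as name([rows], argument=value, ...), one row to a line, values as JSON. apply_moves: Moves the arm, as the interface text tells. Its arguments: {"type":"object","properties":{"motion":{"type":"array"},"force":{"type":"number"}},"required":["motion"]}

```bash
mkdir -p pics; cat > h.py <<'E'
import numpy as np, cv2
from bench import ctrl
def grab(n,save=None):
    f=ctrl.grab_frame(n)
    if save: cv2.imwrite(f'pics/{save}.png',f['image'][:,:,::-1])
    return f
def K(f):
    F=f['image'].shape[0]/2/np.tan(np.radians(f['fovy'])/2); return F
def ray(f,px):
    V=np.array(f['view']);R=V[:3,:3];t=V[:3,3]
    d=np.array([(px[0]-f['cx'])/K(f),(px[1]-f['cy'])/K(f),1.])
    return -R.T@t, R.T@d
def at_z(f,px,z):
    o,d=ray(f,px); return o+d*(z-o[2])/d[2]
def at_depth(f,px):
    o,d=ray(f,px); c,r=int(round(px[0])),int(round(px[1])); 
    z=f['z_map'][max(r-1,0):r+2,max(c-1,0):c+2]; z=z[z>0]
    return o+d*np.median(z) if z.size else None
def cloud(f,mask):
    r,c=np.nonzero(mask&(f['z_map']>0)); z=f['z_map'][r,c]; V=np.array(f['view'])
    p=np.stack([(c-f['cx'])/K(f)*z,(r-f['cy'])/K(f)*z,z],1)
    return (p-V[:3,3])@V[:3,:3]
def proj(f,p):
    V=np.array(f['view']);q=V[:3,:3]@np.array(p)+V[:3,3];return K(f)*q[:2]/q[2]+[f['cx'],f['cy']]
E
python3 - <<'E'
from h import *
np.set_printoptions(precision=4,suppress=True)
fs={n:grab(n,n+'0') for n in('top','side')}
cv2.imwrite('pics/both0.png',cv2.resize(np.hstack([fs['top']['image'],fs['side']['image']])[:,:,::-1],(800,300)))
for n,f in fs.items():
    print(n,'cam at',ray(f,(0,0))[0])
    for l in ['slot','home','table_center','lug','knob_grip','stop_bar','bar_tip','tape_roll','oil_bottle','pen_blue','stand']:
        m=ctrl.mark_of(n,l)[:3]
        print(l,[(round(x['score'],2),np.round(x['pixel'],1).tolist(),at_depth(f,x['pixel'])) for x in m])
o=ctrl.observe();print(o['position'],o['orientation'],o['finger_gap'],o['t'])
E
```

```text
top cam at [ 0.4892 -0.081   1.2168]
slot [(0.89, [220.7, 221.9], array([0.515 , 0.0195, 0.0376]))]
home [(0.92, [226.0, 225.0], array([0.5063, 0.0043, 0.0562])), (0.53, [306.6, 241.6], array([ 0.4566, -0.2099,  0.0013]))]
table_center [(0.59, [232.2, 188.1], array([ 0.5989, -0.0156,  0.0905]))]
lug [(0.7, [242.6, 164.7], array([ 0.6647, -0.0419,  0.0493])), (0.21, [162.6, 254.7], array([0.4315, 0.1806, 0.0009]))]
knob_grip [(0.23, [232.3, 188.4], array([ 0.5982, -0.0158,  0.0904]))]
stop_bar [(0.68, [308.4, 244.8], array([ 0.4483, -0.2131,  0.0145]))]
bar_tip [(0.69, [313.1, 221.2], array([ 0.5114, -0.2296,  0.0023]))]
tape_roll [(0.74, [164.0, 254.1], array([0.433 , 0.1768, 0.0014]))]
oil_bottle [(0.71, [206.4, 124.1], array([0.766 , 0.0477, 0.0934]))]
pen_blue [(0.7, [363.7, 251.7], array([ 0.4254, -0.3643,  0.0016]))]
stand [(0.87, [232.8, 190.6], array([ 0.5958, -0.015 ,  0.0548]))]
side cam at [ 0.3162 -1.0696  0.5186]
slot [(0.77, [216.7, 198.4], array([ 0.5088, -0.0072,  0.0402])), (0.55, [264.3, 196.6], array([ 0.484 , -0.5544,  0.2825]))]
home [(0.68, [212.2, 196.1], array([ 0.4961, -0.0005,  0.0463]))]
table_center [(0.62, [248.5, 200.2], array([ 0.5994, -0.0469,  0.0427]))]
lug [(0.61, [265.3, 195.3], array([ 0.4857, -0.5541,  0.2844]))]
knob_grip [(0.48, [247.4, 188.1], array([ 0.6025, -0.0202,  0.0715]))]
stop_bar [(0.7, [208.7, 246.9], array([ 0.4467, -0.2243,  0.0038])), (0.16, [249.1, 185.3], array([ 0.6067, -0.0237,  0.0818]))]
bar_tip []
tape_roll [(0.74, [188.1, 191.3], array([0.4372, 0.1371, 0.011 ]))]
oil_bottle []
pen_blue [(0.56, [205.2, 281.6], array([ 0.414 , -0.3726,  0.0069])), (0.37, [264.7, 191.3], array([ 0.486 , -0.5493,  0.2891]))]
stand [(0.8, [249.1, 206.8], array([ 0.5931, -0.0779,  0.0354])), (0.42, [213.5, 195.1], array([0.5003, 0.    , 0.049 ]))]
[ 0.184  -0.5973  0.4047] [0.9889 0.1488 0.     0.    ] 1.0033794755757661 1.2
```

View pics/top0.png

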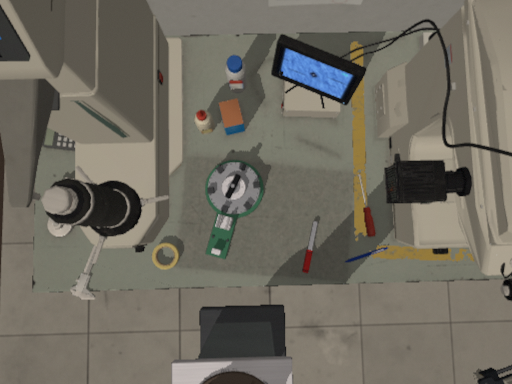

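View pics/side0.png

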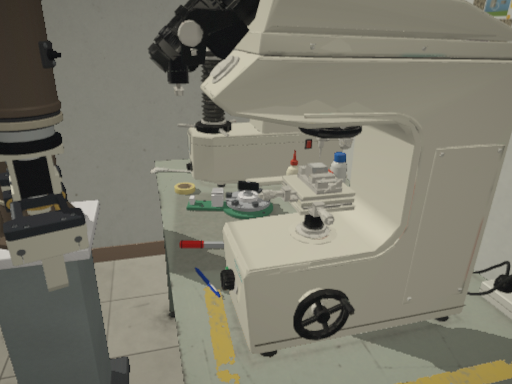

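The top view shows the stand at about (234,188) px with its guide running down-left to (218,250). The bar lies at (311,245), red sleeve toward the robot, with the pen at (365,255) and the tape at (165,255). The side view shows the bar at (205,245), and machines stand to both sides. Next I check obstacle heights and the geometry.

```bash
python3 - <<'E'
from h import *
np.set_printoptions(precision=4,suppress=True,linewidth=160)
f=grab('top')
P=cloud(f,np.ones((384,512),bool))
print('max z (cm) per 8cm cell; rows x from 0.9 down, cols y from .5 to -.7')
ys=np.arange(.5,-.75,-.08)
print('      ',np.round(ys*100).astype(int))
for x in np.arange(.9,-.1,-.08):
    print(round(x,2),[int(100*np.percentile(P[(abs(P[:,0]-x)<.04)&(abs(P[:,1]-y)<.04),2],97)) if ((abs(P[:,0]-x)<.04)&(abs(P[:,1]-y)<.04)).sum()>3 else -9 for y in ys])
for l in ['stop_bar','bar_tip','stand','table','knob','lug','knob_grip']:
    for m in ctrl.masks_of('top',l)[:2]:
        Q=cloud(f,m['mask']);r,c=np.nonzero(m['mask'])
        rect=cv2.minAreaRect(Q[:,:2].astype(np.float32))
        print(l,round(m['score'],2),m['box'],len(r),Q.mean(0),np.percentile(Q[:,2],[5,50,95]),rect)
E
```

```text
max z (cm) per 8cm cell; rows x from 0.9 down, cols y from .5 to -.7
       [ 50  42  34  26  18  10   2  -6 -14 -22 -30 -38 -46 -54 -62 -70]
0.9 [-9, -9, -9, -9, 50, 3, 16, 17, 24, 24, 24, 22, 51, -9, -9, -9]
0.82 [1, -9, -9, -9, 63, 9, 12, 9, 7, 19, 24, 14, 54, 53, -9, -9]
0.74 [1, 1, 39, 61, 77, 10, 10, 9, 0, 0, 0, 14, 56, -9, -9, -9]
0.66 [0, 0, 20, 62, 73, 3, 5, 8, 0, 0, 0, 49, 56, 24, -9, -9]
0.58 [0, -9, 20, 60, 44, 20, 9, 5, 0, 0, 49, 49, 56, 26, -9, -9]
0.5 [1, 2, 19, 60, 43, 0, 5, 1, 0, 1, 48, 48, 56, 19, -9, -9]
0.42 [0, 0, 0, 20, 2, 0, 3, 0, 0, 1, 0, 1, 48, 46, 0, 0]
0.34 [0, 1, 0, 0, 0, 0, 0, 0, 0, 0, 0, 0, 48, 0, 0, 0]
0.26 [-79, -78, -78, -78, -79, -78, -78, -78, -78, -79, -78, -79, -78, -78, -78, -79]
0.18 [-78, -78, -79, -78, 0, 0, 0, 0, 0, -78, -78, -78, 33, 34, -78, -79]
0.1 [-78, -78, -78, -78, 0, 0, 1, 1, 0, -78, -78, -78, -78, -78, -78, -79]
0.02 [-78, -78, -78, -78, -69, -9, -9, -9, -69, -78, -78, -78, -78, -78, -79, -78]
-0.06 [-78, -78, -78, -78, -78, -9, -9, -9, -69, -78, -78, -78, -78, -78, -78, -78]
stop_bar 0.62 [300.0, 220.6, 15.1, 52.1] 265 [ 0.4345 -0.
[... 1244 characters left out ...]
015015, -0.015635639429092407), (0.13803434371948242, 0.14378294348716736), 85.99836730957031)
lug 0.53 [303.0, 222.0, 13.4, 50.3] 213 [ 0.4427 -0.2155  0.0156] [0.0115 0.0157 0.0198] ((0.4443812072277069, -0.2160097062587738), (0.013198545202612877, 0.12828895449638367), 76.76396942138672)
knob_grip 0.52 [225.2, 173.5, 13.6, 22.4] 192 [ 0.6068 -0.0169  0.0816] [0.052  0.0901 0.0949] ((0.6071253418922424, -0.014692248776555061), (0.029779620468616486, 0.060125477612018585), 80.23082733154297)
knob_grip 0.22 [299.7, 217.9, 17.3, 54.6] 256 [ 0.4411 -0.2152  0.0154] [0.0112 0.0157 0.0197] ((0.44496679306030273, -0.21688887476921082), (0.01533705648034811, 0.1373576521873474), 75.84469604492188)
```

Request:
apply_moves([
  {"travel": [0.035,0.123,0],"delta_rot": [0,0,-0.12],"fingers": -1},
  {"travel": [0.035,0.123,0],"delta_rot": [0,0,-0.12],"fingers": -1},
  {"travel": [0.035,0.123,0],"delta_rot": [0,0,-0.12],"fingers": -1},
  {"travel": [0.035,0.123,0],"delta_rot": [0,0,-0.12],"fingers": -1},
  {"travel": [0.09,0.095,0],"delta_rot": [0,0,-0.12],"fingers": -1},
  {"travel": [0.09,0.095,0],"delta_rot": [0,0,-0.12],"fingers": -1},
  {"travel": [0.09,0.095,0],"delta_rot": [0,0,-0.12],"fingers": -1},
  {"travel": [0.09,0.095,0],"delta_rot": [0,0,-0.12],"fingers": -1},
  {"travel": [0.09,0.095,0],"delta_rot": [0,0,-0.12],"fingers": -1},
  {"travel": [0,0,0],"delta_rot": [0,0,0],"fingers": -1},
])

```text
t: 2.85
position: [0.4224, -0.2071, 0.405]
orientation: [0.993, -0.117, 0.001, -0.001]
ft_force: [-0.8, -0.9, -0.4]
finger_gap: 1.001
grasp_force: 0.0
```

```bash
cat >> h.py <<'E'
def yaw(o):
    x,y,z,w=o['orientation']; return np.arctan2(2*(x*y+z*w),1-2*(y*y+z*z))
def st():
    o=ctrl.observe(); print('t',round(o['t'],2),'p',np.round(o['position'],4),'yaw',round(yaw(o),3),'q',np.round(o['orientation'],3),'gap',round(o['finger_gap'],3),'F',np.round(o['ft_force'],1),'gf',round(o['grasp_force'],1),'j',np.round(o['joints'],2)); return o
E
python3 - <<'E'
from h import *
np.set_printoptions(precision=4,suppress=True,linewidth=160)
st()
f=grab('wrist','w1')
print('cam',ray(f,(f['cx'],f['cy'])),f['fovy'])
for l in ['stop_bar','bar_tip','home','slot','knob_grip','lug','table_center','pen_blue']:
    print(l,[(round(x['score'],2),np.round(x['pixel'],1).tolist(),at_depth(f,x['pixel'])) for x in ctrl.mark_of('wrist',l)[:2]])
for m in ctrl.masks_of('wrist','stop_bar')[:2]:
    Q=cloud(f,m['mask']);Q=Q[Q[:,2]>.008]
    print(round(m['score'],2),m['box'],Q.mean(0),np.percentile(Q[:,2],[5,50,95]),cv2.minAreaRect(Q[:,:2].astype(np.float32)))
E
```

```text
t 2.85 p [ 0.4224 -0.2071  0.405 ] yaw -0.235 q [ 0.993 -0.117  0.001 -0.001] gap 1.001 F [-0.8 -0.9 -0.4] gf 0.0 j [ 0.49  0.19 -0.17  1.92  0.04  1.03 -1.5 ]
cam (array([ 0.5036, -0.2258,  0.3853]), array([-0.2931,  0.0721, -0.9533])) 70.82607363637021
stop_bar [(0.69, [260.0, 152.7], array([ 0.4408, -0.2202,  0.0142])), (0.52, [258.8, 98.6], array([ 0.51  , -0.2347,  0.0136]))]
bar_tip [(0.69, [259.8, 98.6], array([ 0.5097, -0.2359,  0.0136]))]
home [(0.75, [73.5, 155.8], array([0.4976, 0.0007, 0.0595])), (0.34, [76.2, 64.0], array([ 0.594 , -0.0404,  0.0495]))]
slot [(0.7, [77.6, 66.2], array([ 0.5916, -0.0408,  0.0491])), (0.66, [66.8, 140.3], array([0.5177, 0.0172, 0.0354]))]
knob_grip [(0.84, [29.5, 56.4], array([ 0.6007, -0.0197,  0.0887]))]
lug []
table_center [(0.82, [58.4, 57.3], array([ 0.604 , -0.026 ,  0.0532]))]
pen_blue [(0.73, [366.7, 142.2], array([ 0.4197, -0.3669,  0.0089]))]
0.97 [249.1, 97.6, 15.1, 103.9] [ 0.443  -0.2164  0.0148] [0.0128 0.0148 0.0169] ((0.444449782371521, -0.21644970774650574), (0.01598145067691803, 0.13740041851997375), 76.49517822265625)
```

View pics/w1.png

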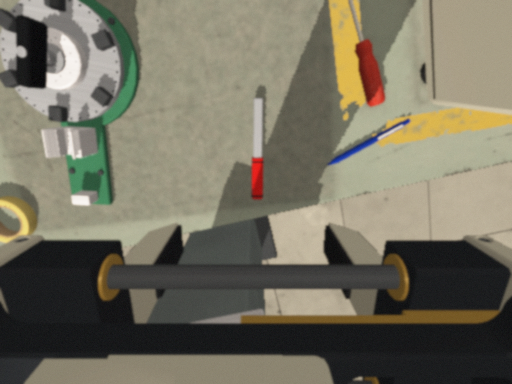

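The wrist view shows the bar upright at (258,98)–(257,198). The stand is upper left, with a lug near (57,112) in front of the guide at (70,140), so the table has to be turned first. I'll measure the machine edge near the stand, then move over the stand with a half-turned wrist.

```bash
python3 - <<'E'
from h import *
np.set_printoptions(precision=3,suppress=True,linewidth=200)
f=grab('top')
P=cloud(f,np.ones((384,512),bool))
for x in np.arange(.44,.78,.03):
    s=P[(abs(P[:,0]-x)<.015)&(P[:,1]>.03)&(P[:,1]<.2)]
    print(round(x,2),[(round(y,3),round(float(np.median(s[abs(s[:,1]-y)<.005,2])),2)) for y in np.arange(.05,.2,.01) if (abs(s[:,1]-y)<.005).any()])
E
```

```text
0.44 [(np.float64(0.05), 0.01), (np.float64(0.06), 0.01), (np.float64(0.07), 0.0), (np.float64(0.08), 0.0), (np.float64(0.09), 0.0), (np.float64(0.1), 0.0), (np.float64(0.11), 0.0), (np.float64(0.12), 0.0), (np.float64(0.13), 0.0), (np.float64(0.14), 0.02), (np.float64(0.15), 0.02), (np.float64(0.16), 0.0), (np.float64(0.17), 0.0), (np.float64(0.18), 0.0), (np.float64(0.19), 0.0), (np.float64(0.2), 0.02)]
0.47 [(np.float64(0.05), 0.01), (np.float64(0.06), 0.0), (np.float64(0.07), 0.0), (np.float64(0.08), 0.0), (np.float64(0.09), -0.0), (np.float64(0.1), 0.0), (np.float64(0.11), 0.0), (np.float64(0.12), 0.0), (np.float64(0.13), 0.0), (np.float64(0.14), 0.0), (np.float64(0.15), 0.0), (np.float64(0.16), 0.0), (np.float64(0.17), 0.0), (np.float64(0.18), 0.0), (np.float64(0.19), 0.07), (np.float64(0.2), 0.11)]
0.5 [(np.float64(0.05), 0.0), (np.float64(0.06), 0.0), (np.float64(0.07), 0.0), (np.float64(0.08), 0.0), (np.float64(0.09), 0.0), (np.float64(0.1), 0.0), (np.float64(0.11), 0.0), (np.float64(0.12), 0.0), (np.float64(0.13), 0.0), (np.float64(0.14), 0.0), (np.float64(0.15), 0.0), (np.
[... 3015 characters left out ...]
, 0.0), (np.float64(0.06), 0.0), (np.float64(0.07), 0.0), (np.float64(0.08), 0.0), (np.float64(0.09), 0.0), (np.float64(0.1), 0.0), (np.float64(0.11), 0.0), (np.float64(0.12), 0.0), (np.float64(0.13), 0.03), (np.float64(0.14), 0.03), (np.float64(0.15), 0.03), (np.float64(0.16), 0.49), (np.float64(0.17), 0.68), (np.float64(0.18), 0.64)]
0.77 [(np.float64(0.05), 0.09), (np.float64(0.06), 0.1), (np.float64(0.07), 0.09), (np.float64(0.08), 0.0), (np.float64(0.09), 0.0), (np.float64(0.1), 0.0), (np.float64(0.11), 0.0), (np.float64(0.12), 0.0), (np.float64(0.13), 0.03), (np.float64(0.14), 0.03), (np.float64(0.15), 0.03), (np.float64(0.16), 0.46), (np.float64(0.17), 0.62), (np.float64(0.18), 0.64)]
```

Request:
apply_moves([
  {"travel": [0.06,0.11,0],"delta_rot": [0,0,-0.3],"fingers": -1},
  {"travel": [0.06,0.11,0],"delta_rot": [0,0,-0.3],"fingers": -1},
  {"travel": [0.06,0.11,0],"delta_rot": [0,0,0],"fingers": -1},
  {"travel": [0.06,0.11,0],"delta_rot": [0,0,0],"fingers": -1},
  {"travel": [0.06,0.01,0],"delta_rot": [0,0,0],"fingers": -1},
  {"travel": [0,0,0],"delta_rot": [0,0,0],"fingers": -1},
])

```text
t: 4.15
position: [0.541, -0.0298, 0.4044]
orientation: [0.964, -0.267, 0.0, -0.0]
ft_force: [-0.4, -0.2, 0.5]
finger_gap: 1.001
grasp_force: 0.0
```

```bash
python3 - <<'E'
from h import *
np.set_printoptions(precision=4,suppress=True,linewidth=160)
st()
f=grab('wrist','w2')
for l in ['home','slot','knob_grip','lug','table_center','stand','tape_roll','oil_bottle']:
    print(l,[(round(x['score'],2),np.round(x['pixel'],1).tolist(),at_depth(f,x['pixel'])) for x in ctrl.mark_of('wrist',l)[:3]])
for l in ['knob','stand','table','oil_bottle']:
  for m in ctrl.masks_of('wrist',l)[:1]:
    Q=cloud(f,m['mask'])
    print(l,round(m['score'],2),m['box'],Q.mean(0),np.percentile(Q[:,2],[5,50,95]),cv2.minAreaRect(Q[:,:2].astype(np.float32)))
P=cloud(f,np.ones((384,512),bool)); P=P[(P[:,0]>.4)&(P[:,1]>-.2)&(P[:,1]<.15)]
g=P[(P[:,2]>.093)&(P[:,2]<.115)&(np.hypot(P[:,0]-.605,P[:,1]+.015)<.06)]; print('knob top',len(g),g.mean(0),cv2.minAreaRect(g[:,:2].astype(np.float32)))
g=P[(P[:,2]>.04)&(P[:,2]<.053)]
r=np.hypot(g[:,0]-.605,g[:,1]+.015); g=g[(r>.045)&(r<.075)]
a=np.degrees(np.arctan2(g[:,1]+.015,g[:,0]-.605)); print('lug hist',np.histogram(a,np.arange(-180,181,8)))
E
```

```text
t 4.15 p [ 0.541  -0.0298  0.4044] yaw -0.54 q [ 0.964 -0.267  0.    -0.   ] gap 1.001 F [-0.4 -0.2  0.5] gf 0.0 j [ 0.14  0.32 -0.24  1.76  0.08  1.07 -2.24]
home [(0.91, [240.4, 211.4], array([0.5006, 0.0159, 0.0358]))]
slot [(0.74, [234.8, 200.8], array([0.5177, 0.0144, 0.0352])), (0.64, [239.1, 214.6], array([0.4895, 0.0263, 0.0116]))]
knob_grip [(0.9, [215.4, 137.2], array([ 0.605 , -0.02  ,  0.0908]))]
lug [(0.71, [207.3, 80.7], array([ 0.6628, -0.04  ,  0.0474]))]
table_center [(0.6, [216.6, 132.5], array([ 0.6085, -0.0235,  0.0885])), (0.49, [91.1, 41.2], array([0.7609, 0.0463, 0.0531]))]
stand [(0.98, [219.8, 133.4], array([ 0.6053, -0.0222,  0.0646])), (0.61, [181.3, 279.7], array([ 0.5783, -0.024 ,  0.3099]))]
tape_roll [(0.71, [181.1, 282.3], array([ 0.5775, -0.0233,  0.3098]))]
oil_bottle [(0.88, [96.2, 41.5], array([0.7618, 0.0448, 0.0438]))]
knob 0.7 [202.0, 106.4, 26.9, 61.5] [ 0.6067 -0.0183  0.0829] [0.0528 0.09   0.092 ] ((0.6064914464950562, -0.015687888488173485), (0.03058706596493721, 0.06267330050468445), 80.56112670898438)
stand 0.8 [160.3, 67.6, 119.3, 189.8]
[... 535 characters left out ...]
65917969)
knob top 3 [ 0.6094 -0.0169  0.0933] ((0.6096650958061218, -0.01720881275832653), (0.0009503692854195833, 0.018831415101885796), 62.96109390258789)
lug hist (array([  0,   0,   0,  30,  96,  62,   0,   0,   0,   0,   0,  89, 112,   9,   0,   0,   0,   0,  62, 125,  50,   0,   0,   0,   0,  15, 121,  88,   0,   0,
         0,   0,   0,  67, 100,  24,   0,   0,   0,   0,   3,  91,  87,   0,   0]), array([-180, -172, -164, -156, -148, -140, -132, -124, -116, -108, -100,  -92,  -84,  -76,  -68,  -60,  -52,  -44,  -36,  -28,  -20,  -12,   -4,    4,   12,
         20,   28,   36,   44,   52,   60,   68,   76,   84,   92,  100,  108,  116,  124,  132,  140,  148,  156,  164,  172,  180]))
```

View pics/w2.png

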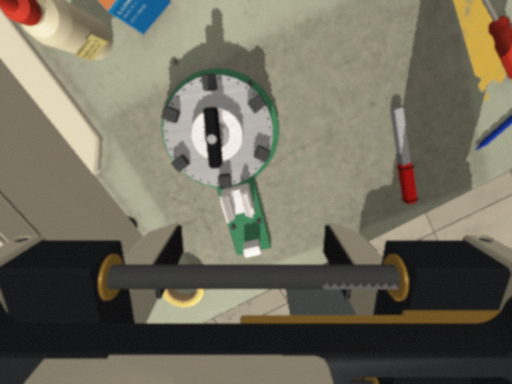

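The wrist view shows the table at (217,130) with lugs all round. One lug, at (224,181), sits nearly in line with the guide slot at (238,203). The knob's grip runs upright along (212,110–166). Next I refine the spindle, guide direction, lug phase and knob angle.

```bash
cat >> h.py <<'E'
from scipy.optimize import minimize
def lugs(P,c0=(.605,-.015)):
    g=P[(P[:,2]>.041)&(P[:,2]<.055)]
    r=np.hypot(g[:,0]-c0[0],g[:,1]-c0[1]); g=g[(r>.045)&(r<.076)][:,:2]
    def cost(p):
        d=g-p[:2]; a=(np.arctan2(d[:,1],d[:,0])-p[2]+np.pi/6)%(np.pi/3)-np.pi/6; R=np.hypot(*d.T)
        u=R*np.cos(a)-.061; v=R*np.sin(a)
        return np.mean(np.maximum(abs(u)-.007,0)**2+np.maximum(abs(v)-.006,0)**2)*1e6+np.mean(u)**2*1e4+np.mean(v*v)*1e4
    s=min((minimize(cost,[*c0,ph],method='Nelder-Mead',options=dict(xatol=1e-5,fatol=1e-6)) for ph in np.arange(0,1.05,.2)),key=lambda s:s.fun)
    return s.x,s.fun,len(g)
E
python3 - <<'E'
from h import *
np.set_printoptions(precision=4,suppress=True,linewidth=160)
for n in ('wrist','top'):
    f=grab(n); A=cloud(f,np.ones((384,512),bool)); A=A[(A[:,0]>.4)&(A[:,0]<.7)&(A[:,1]>-.13)&(A[:,1]<.12)]
    x,fun,k=lugs(A); c=x[:2]; print(n,'spindle',c,'lug phase deg',np.degrees(x[2])%60,fun,k)
    d=A[:,:2]-c; r=np.hypot(*d.T); a=np.degrees(np.arctan2(d[:,1],d[:,0]))
    m=(r>.079)&(A[:,2]>.03)&(A[:,2]<.065)&(a>120)
    for lo,hi in((.079,.112),(.165,.185)):
        q=A[m&(r>lo)&(r<hi)]
        if len(q)>3: print('alu',lo,len(q),q.mean(0),cv2.minAreaRect(q[:,:2].astype(np.float32)),'ang',np.degrees(np.arctan2(*(q.mean(0)[:2]-c)[::-1])),'z',np.percentile(q[:,2],[5,50,95]))
    fl=A[(r>.079)&(r<.112)&(A[:,2]>.033)&(A[:,2]<.038)&(a>120)]
    q=A[m&(r<.115)&(A[:,2]>.056)]; print('wall tops',len(q),q.mean(0) if len(q) else '', 'floor',len(fl),fl.mean(0))
    g=A[(A[:,2]>.03)&(r>.0845)&(r<.185)&(a>120)][:,:2]; 
    g2=A[(A[:,2]>.006)&(A[:,2]<.02)&(r>.12)&(r<.192)&(a>120)]; print('arm',len(g2),g2.mean(0),'ang',np.degrees(np.arctan2(*(g2.mean(0)[:2]-c)[::-1])),cv2.minAreaRect(g2[:,:2].astype(np.float32)))
    kn=A[(r<.045)&(A[:,2]>.078)]; print('knob',len(kn),kn.mean(0),np.percentile(kn[:,2],[5,50,95,100]),cv2.minAreaRect(kn[:,:2].astype(np.float32)))
E
```

```text
wrist spindle [ 0.6064 -0.0156] lug phase deg 35.77983591522815 0.9146685033218758 1212
alu 0.079 790 [0.5171 0.0115 0.0477] ((0.5157722234725952, 0.01209502574056387), (0.03877176716923714, 0.03389551863074303), 73.34125518798828) ang 163.1492500441204 z [0.0341 0.05   0.0607]
alu 0.165 162 [0.4402 0.0348 0.0346] ((0.43919673562049866, 0.035388100892305374), (0.02381807193160057, 0.015381637029349804), 70.89166259765625) ang 163.14751215862958 z [0.0317 0.0349 0.0361]
wall tops 218 [0.5162 0.0131 0.0594] floor 239 [0.5165 0.0127 0.0352]
arm 1233 [0.4604 0.0273 0.0122] ang 163.63508909219172 ((0.4595288038253784, 0.029500212520360947), (0.05616503953933716, 0.07114234566688538), 73.179443359375)
knob 29363 [ 0.5866 -0.0061  0.3125] [0.2528 0.3169 0.3403 0.3441] ((0.598439633846283, -0.00517624244093895), (0.07102357596158981, 0.06717551499605179), 6.600245475769043)
top spindle [ 0.6741 -0.077 ] lug phase deg 6.381998107404613 0.005960727208559941 6
wall tops 0  floor 0 [nan nan nan]
arm 0 [nan nan nan] ang nan ((0.0, 0.0), (0.0, 0.0), 0.0)<stdin>:12: RuntimeWarning: Mean of empty slice.
  ret = um.true_divide(
<stdin>:14: RuntimeWarning: Mean of empty slice.
<stdin>:15: RuntimeWarning: Mean of empty slice.
Traceback (most recent call last):
IndexError: index -1 is out of bounds for axis 0 with size 0
```

Request:
apply_moves([
  {"travel": [0.082,0.018,0],"delta_rot": [0,0,0],"fingers": -1},
  {"travel": [0.082,0.018,0],"delta_rot": [0,0,0],"fingers": -0.5},
  {"travel": [0,0,-0.131],"delta_rot": [0,0,0],"fingers": -0.2},
  {"travel": [0,0,-0.131],"delta_rot": [0,0,0],"fingers": -0.2},
  {"travel": [0,0,-0.131],"delta_rot": [0,0,0],"fingers": -0.2},
  {"travel": [0,0,0],"delta_rot": [0,0,0],"fingers": -0.2},
], force=20)

```text
t: 5.65
position: [0.6038, -0.0163, 0.244]
orientation: [0.964, -0.267, -0.004, 0.001]
ft_force: [0.1, -0.3, 0.2]
finger_gap: 0.604
grasp_force: 0.0
```

Request:
apply_moves([
  {"travel": [0,0,0],"delta_rot": [0,0,0],"fingers": 1},
  {"travel": [0,0,0],"delta_rot": [0,0,0],"fingers": 1},
  {"travel": [0,0,0],"delta_rot": [0,0,0],"fingers": 1},
  {"travel": [0,0,0],"delta_rot": [0,0,0],"fingers": 1},
])

```text
t: 6.15
position: [0.6058, -0.0161, 0.2485]
orientation: [0.964, -0.267, 0.001, -0.0]
ft_force: [0.5, 1.4, -0.5]
finger_gap: 0.212
grasp_force: 0.0
```

Request:
apply_moves([
  {"travel": [0,0,0],"delta_rot": [0,0,0],"fingers": 1},
  {"travel": [0,0,0],"delta_rot": [0,0,0],"fingers": 1},
  {"travel": [0,0,0],"delta_rot": [0,0,0.19],"fingers": 1},
  {"travel": [0,0,0],"delta_rot": [0,0,0.19],"fingers": 1},
  {"travel": [0,0,0],"delta_rot": [0,0,0.19],"fingers": 1},
  {"travel": [0,0,0],"delta_rot": [0,0,0.19],"fingers": 1},
  {"travel": [0,0,0],"delta_rot": [0,0,0.19],"fingers": 1},
  {"travel": [0,0,0],"delta_rot": [0,0,0],"fingers": 1},
  {"travel": [0,0,0],"delta_rot": [0,0,0],"fingers": 1},
])

```text
t: 7.28
position: [0.6058, -0.016, 0.2481]
orientation: [0.999, -0.033, 0.0, -0.0]
ft_force: [-0.8, 0.2, 6.0]
finger_gap: 0.155
grasp_force: 19.9
```

Request:
apply_moves([
  {"travel": [0,0,0],"delta_rot": [0,0,0],"fingers": -0.2},
  {"travel": [0,0,0],"delta_rot": [0,0,0],"fingers": -0.2},
  {"travel": [0,0,0],"delta_rot": [0,0,0],"fingers": -0.2},
  {"travel": [0,0,0.15],"delta_rot": [0,0,0],"fingers": -0.5},
  {"travel": [0,0,0.15],"delta_rot": [0,0,0],"fingers": -1},
  {"travel": [-0.12,-0.05,0.08],"delta_rot": [0,0,0],"fingers": -1},
  {"travel": [-0.1,-0.05,0],"delta_rot": [0,0,0],"fingers": -1},
  {"travel": [0,0,0],"delta_rot": [0,0,0],"fingers": -1},
])

```text
t: 8.28
position: [0.5152, -0.0579, 0.4]
orientation: [0.999, -0.035, -0.0, 0.001]
ft_force: [0.0, 0.4, 0.7]
finger_gap: 0.966
grasp_force: 0.0
```

```bash
python3 - <<'E'
from h import *
np.set_printoptions(precision=4,suppress=True,linewidth=160)
st()
f=grab('wrist','w3'); A=cloud(f,np.ones((384,512),bool)); A=A[(A[:,2]<.2)&(A[:,0]>.4)&(A[:,0]<.7)&(A[:,1]>-.13)&(A[:,1]<.12)]
x,fun,k=lugs(A); print('spindle',x[:2],'phase',np.degrees(x[2])%60,fun,k,'rel guide',(np.degrees(x[2])-163.1+30)%60-30)
r=np.hypot(*(A[:,:2]-x[:2]).T); kn=A[(r<.04)&(A[:,2]>.075)]; print('knob',kn.mean(0),np.percentile(kn[:,2],[5,50,95,100]),cv2.minAreaRect(kn[:,:2].astype(np.float32)))
E
```

```text
t 8.28 p [ 0.5152 -0.0579  0.4   ] yaw -0.069 q [ 0.999 -0.035 -0.     0.001] gap 0.966 F [0.  0.4 0.7] gf 0.0 j [ 0.32  0.3  -0.39  1.81  0.13  1.06 -1.76]
spindle [ 0.6061 -0.0154] phase 0.6181862249100192 0.9161885790660823 1390 rel guide 17.518186224910025
knob [ 0.6072 -0.0163  0.0896] [0.0814 0.0906 0.0922 0.0935] ((0.6061525344848633, -0.015013540163636208), (0.014307224191725254, 0.06396998465061188), 86.4463119506836)
```

Request:
apply_moves([
  {"travel": [-0.061,-0.095,-0.062],"delta_rot": [0,0,-0.084],"fingers": -0.3},
  {"travel": [-0.061,-0.095,-0.062],"delta_rot": [0,0,-0.084],"fingers": -0.3},
  {"travel": [-0.061,-0.095,-0.062],"delta_rot": [0,0,-0.084],"fingers": -0.3},
  {"travel": [-0.061,-0.095,-0.062],"delta_rot": [0,0,-0.084],"fingers": -0.3},
  {"travel": [0,0,0],"delta_rot": [0,0,0],"fingers": -0.3},
  {"travel": [0,0,0],"delta_rot": [0,0,0],"fingers": -0.3},
])

```text
t: 9.07
position: [0.4211, -0.2076, 0.3003]
orientation: [0.993, -0.116, 0.0, -0.0]
ft_force: [0.5, 0.2, -0.1]
finger_gap: 0.649
grasp_force: 0.0
```

```bash
python3 - <<'E'
from h import *
np.set_printoptions(precision=4,suppress=True,linewidth=160)
o=st()
f=grab('wrist','w4')
for m in ctrl.masks_of('wrist','stop_bar')[:1]:
    Q=cloud(f,m['mask']);Q=Q[Q[:,2]>.008];rc=cv2.minAreaRect(Q[:,:2].astype(np.float32))
    print(round(m['score'],2),m['box'],Q.mean(0),np.percentile(Q[:,2],[5,50,95]),rc)
I=f['image'].astype(int);red=(I[...,0]>110)&(I[...,1]<70)&(I[...,2]<70)
R=cloud(f,red);R=R[(R[:,2]<.03)&(R[:,2]>.012)&(R[:,1]>-.26)&(R[:,1]<-.16)];print('red',len(R),R.mean(0),cv2.minAreaRect(R[:,:2].astype(np.float32)))
print('tip',[(x['score'],at_depth(f,x['pixel'])) for x in ctrl.mark_of('wrist','bar_tip')[:1]])
E
```

```text
t 9.07 p [ 0.4211 -0.2076  0.3003] yaw -0.233 q [ 0.993 -0.116  0.    -0.   ] gap 0.649 F [ 0.5  0.2 -0.1] gf 0.0 j [ 0.57  0.33 -0.29  2.05  0.13  0.78 -1.59]
0.88 [248.8, 94.1, 18.0, 137.4] [ 0.4444 -0.2168  0.0149] [0.0131 0.0148 0.0167] ((0.444242000579834, -0.21709008514881134), (0.015317047014832497, 0.13847477734088898), 76.1248550415039)
red 758 [ 0.4077 -0.2081  0.0159] ((0.4061468243598938, -0.20768769085407257), (0.015454991720616817, 0.060225192457437515), 75.93021392822266)
tip [(0.79, array([ 0.5131, -0.2359,  0.0003]))]
```

Request:
apply_moves([
  {"travel": [-0.01,-0.007,-0.1],"delta_rot": [0,0,-0.02],"fingers": -0.3},
  {"travel": [0,0,-0.1],"delta_rot": [0,0,0],"fingers": -0.3},
  {"travel": [0,0,-0.098],"delta_rot": [0,0,0],"fingers": -0.3},
  {"travel": [0,0,0],"delta_rot": [0,0,0],"fingers": -0.3},
  {"travel": [0,0,0],"delta_rot": [0,0,0],"fingers": 1},
  {"travel": [0,0,0],"delta_rot": [0,0,0],"fingers": 1},
  {"travel": [0,0,0],"delta_rot": [0,0,0],"fingers": 1},
  {"travel": [0,0,0],"delta_rot": [0,0,0],"fingers": 1},
  {"travel": [0,0,0],"delta_rot": [0,0,0],"fingers": 1},
  {"travel": [0,0,0],"delta_rot": [0,0,0],"fingers": 1},
], force=40)

```text
t: 10.48
position: [0.416, -0.211, 0.1813]
orientation: [0.993, -0.122, 0.0, 0.0]
ft_force: [0.3, 1.5, 3.4]
finger_gap: 0.169
grasp_force: 40.0
```

Request:
apply_moves([
  {"travel": [0,0,0.1],"delta_rot": [0,0,0],"fingers": 1},
  {"travel": [0,0,0.1],"delta_rot": [0,0,0],"fingers": 1},
  {"travel": [0,0,0.1],"delta_rot": [0,0,0],"fingers": 1},
  {"travel": [0.028,0.118,0],"delta_rot": [0,0,-0.02],"fingers": 1},
  {"travel": [0.028,0.118,0],"delta_rot": [0,0,-0.02],"fingers": 1},
  {"travel": [0.028,0.118,0],"delta_rot": [0,0,-0.02],"fingers": 1},
  {"travel": [0.028,0.118,0],"delta_rot": [0,0,-0.02],"fingers": 1},
  {"travel": [0.027,0.119,0],"delta_rot": [0,0,-0.02],"fingers": 1},
  {"travel": [0,0,0],"delta_rot": [0,0,0],"fingers": 1},
  {"travel": [0,0,0],"delta_rot": [0,0,0],"fingers": 1},
])

```text
t: 11.72
position: [0.4712, 0.0252, 0.3008]
orientation: [0.989, -0.146, -0.0, 0.0]
ft_force: [0.5, -0.7, -1.7]
finger_gap: 0.17
grasp_force: 40.0
```

```bash
python3 - <<'E'
from h import *
np.set_printoptions(precision=4,suppress=True,linewidth=160)
o=st()
f=grab('wrist','w5'); A=cloud(f,np.ones((384,512),bool)); A=A[(A[:,0]>.4)&(A[:,0]<.72)&(A[:,1]>-.13)&(A[:,1]<.12)]
x,fun,k=lugs(A); print('spindle',x[:2],'rel guide',(np.degrees(x[2])-163.1+30)%60-30,fun,k)
for l in ('stop_bar','bar_tip'):
  for m in ctrl.masks_of('wrist',l)[:1]:
    Q=cloud(f,m['mask']);Q=Q[(Q[:,2]>.11)&(Q[:,2]<.17)];rc=cv2.minAreaRect(Q[:,:2].astype(np.float32))
    print(round(m['score'],2),m['box'],Q.mean(0),rc); C=Q.mean(0); U,S,V=np.linalg.svd(Q-C,full_matrices=False);print('axis',V[0])
E
```

```text
t 11.72 p [0.4712 0.0252 0.3008] yaw -0.294 q [ 0.989 -0.146 -0.     0.   ] gap 0.17 F [ 0.5 -0.7 -1.7] gf 40.0 j [ 0.12  0.34 -0.36  2.04  0.17  0.79 -2.2 ]
spindle [ 0.6056 -0.015 ] rel guide 17.70436070356564 0.9309534089181257 1985
0.76 [239.3, 75.4, 28.0, 230.0] [0.5103 0.0143 0.134 ] ((0.49881067872047424, 0.017541930079460144), (0.01599961705505848, 0.1389511078596115), 73.25298309326172)
axis [-0.9578  0.2867  0.0214]
0.68 [240.8, 71.7, 22.8, 233.0] [0.5103 0.0142 0.1341] ((0.4993700087070465, 0.017426516860723495), (0.016207190230488777, 0.13779617846012115), 73.11846923828125)
axis [-0.9571  0.2888  0.0218]
```

View pics/w5.png

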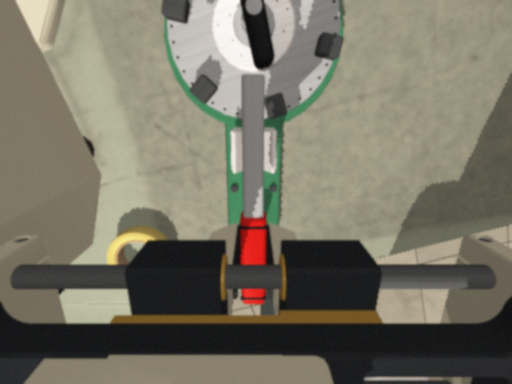

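The bar (253,75–300) is lined up over the guide, with lugs to either side at (276,105) and (203,88). Lowering it now.

Request:
apply_moves([
  {"travel": [0,0,-0.05],"delta_rot": [0,0,0],"fingers": 1},
  {"travel": [0,0,-0.05],"delta_rot": [0,0,0],"fingers": 1},
  {"travel": [0,0,-0.03],"delta_rot": [0,0,0],"fingers": 1},
  {"travel": [0,0,-0.02],"delta_rot": [0,0,0],"fingers": 1},
  {"travel": [0,0,-0.02],"delta_rot": [0,0,0],"fingers": 1},
  {"travel": [0,0,0],"delta_rot": [0,0,0],"fingers": 1},
])

```text
t: 12.62
position: [0.4715, 0.0254, 0.2328]
orientation: [0.989, -0.147, -0.0, 0.0]
ft_force: [0.2, 0.6, -1.6]
finger_gap: 0.169
grasp_force: 40.0
```

Request:
apply_moves([
  {"travel": [0,0,-0.013],"delta_rot": [0,0,0],"fingers": 1},
  {"travel": [0,0,-0.013],"delta_rot": [0,0,0],"fingers": 1},
  {"travel": [0,0,-0.012],"delta_rot": [0,0,0],"fingers": 1},
  {"travel": [0,0,0],"delta_rot": [0,0,0],"fingers": 1},
  {"travel": [0,0,0],"delta_rot": [0,0,0],"fingers": 1},
])

```text
t: 13.25
position: [0.4716, 0.0255, 0.218]
orientation: [0.989, -0.147, -0.0, 0.0]
ft_force: [0.5, -0.3, -1.4]
finger_gap: 0.17
grasp_force: 40.0
```

```bash
cat > look.py <<'E'
from h import *
import sys
np.set_printoptions(precision=4,suppress=True,linewidth=160)
o=st()
f=grab('wrist',sys.argv[1]); A=cloud(f,np.ones((384,512),bool)); A=A[(A[:,2]<.12)&(A[:,0]>.4)&(A[:,0]<.72)&(A[:,1]>-.13)&(A[:,1]<.12)]
S=np.array([.6062,-.0155]);u=np.array([-.9568,.2907]);v=np.array([-.2907,-.9568])
for m in ctrl.masks_of('wrist','stop_bar')[:1]:
    Q=cloud(f,m['mask']);Q=Q[(Q[:,2]>.03)&(Q[:,2]<.09)];rc=cv2.minAreaRect(Q[:,:2].astype(np.float32)); a=np.array([(Q[:,:2]-S)@u,(Q[:,:2]-S)@v,Q[:,2]])
    print('bar',round(m['score'],2),m['box'],'x',np.percentile(a[0],[1,50,99]),'y',np.percentile(a[1],[3,50,97]),rc)
    for lo in np.arange(.04,.19,.02):
        s=(a[0]>lo)&(a[0]<lo+.02); 
        if s.sum()>5: print(' x%.2f'%lo,'y mid',np.round(np.median(a[1][s]),4),'ztop',np.round(np.median(a[2][s]),4))
x,fun,k=lugs(A); print('lug rel guide',(np.degrees(x[2])-163.1+30)%60-30,fun,k)
kn=A[(np.hypot(*(A[:,:2]-S).T)<.04)&(A[:,2]>.075)]
if len(kn)>20: 
    U,s,V=np.linalg.svd(kn[:,:2]-kn[:,:2].mean(0),full_matrices=False); print('knob',len(kn),kn.mean(0),'ang',np.degrees(np.arctan2(V[0][1],V[0][0]))%180)
E
python3 look.py w6
```

```text
t 13.25 p [0.4716 0.0255 0.218 ] yaw -0.294 q [ 0.989 -0.147 -0.     0.   ] gap 0.17 F [ 0.5 -0.3 -1.4] gf 40.0 j [ 0.07  0.47 -0.31  2.11  0.25  0.59 -2.28]
bar 0.85 [239.3, 75.3, 27.2, 232.0] x [0.0436 0.0977 0.1789] y [-0.0079 -0.0014  0.0053] ((0.4992951452732086, 0.018277937546372414), (0.01636919379234314, 0.1391466110944748), 73.25102996826172)
 x0.04 y mid -0.0014 ztop 0.0505
 x0.06 y mid -0.0014 ztop 0.0507
 x0.08 y mid -0.0014 ztop 0.0506
 x0.10 y mid -0.0008 ztop 0.0508
 x0.12 y mid -0.0014 ztop 0.0525
 x0.14 y mid -0.0014 ztop 0.0526
 x0.16 y mid -0.0008 ztop 0.0528
 x0.18 y mid -0.0014 ztop 0.0522
lug rel guide 13.36171570967467 26.937185193776973 4859
knob 1524 [ 0.5775 -0.0125  0.0884] ang 61.64250630811338
```

Request:
apply_moves([
  {"travel": [0,0,-0.004],"delta_rot": [0,0,0],"fingers": 1},
  {"travel": [0,0,0],"delta_rot": [0,0,0],"fingers": 1},
  {"travel": [0,0,0],"delta_rot": [0,0,0],"fingers": 0.2},
  {"travel": [0,0,0],"delta_rot": [0,0,0],"fingers": 0.2},
  {"travel": [0,0,0],"delta_rot": [0,0,0],"fingers": 0},
  {"travel": [0,0,0.1],"delta_rot": [0,0,0],"fingers": 0},
  {"travel": [0,0,0.15],"delta_rot": [0,0,0],"fingers": 0},
  {"travel": [0.05,0,0.15],"delta_rot": [0,0,0],"fingers": 0},
  {"travel": [0.12,0,0.05],"delta_rot": [0,0,0],"fingers": 0},
  {"travel": [0,0,0],"delta_rot": [0,0,0],"fingers": 0},
])

```text
t: 14.6
position: [0.542, 0.0253, 0.3976]
orientation: [0.989, -0.147, 0.003, -0.001]
ft_force: [0.0, -0.2, -1.4]
finger_gap: 0.499
grasp_force: 0.0
```

```bash
python3 look.py w7
```

```text
t 14.6 p [0.542  0.0253 0.3976] yaw -0.295 q [ 0.989 -0.147  0.003 -0.001] gap 0.499 F [ 0.  -0.2 -1.4] gf 0.0 j [ 0.14  0.34 -0.37  1.76  0.14  1.06 -2.15]
bar 0.89 [263.3, 150.4, 12.2, 104.9] x [0.0423 0.1137 0.1788] y [-0.0085 -0.0017  0.0058] ((0.4996986389160156, 0.01739717274904251), (0.016266800463199615, 0.13891418278217316), 72.3333740234375)
 x0.04 y mid -0.002 ztop 0.0488
 x0.06 y mid -0.0018 ztop 0.0491
 x0.08 y mid -0.0016 ztop 0.0489
 x0.10 y mid -0.0013 ztop 0.0488
 x0.12 y mid -0.0016 ztop 0.0508
 x0.14 y mid -0.0018 ztop 0.0509
 x0.16 y mid -0.0016 ztop 0.051
 x0.18 y mid -0.0014 ztop 0.0502
lug rel guide 14.029953499228554 16.480592630459793 1554
knob 889 [ 0.6074 -0.0147  0.0902] ang 176.46726844899456
```

View pics/w7.png

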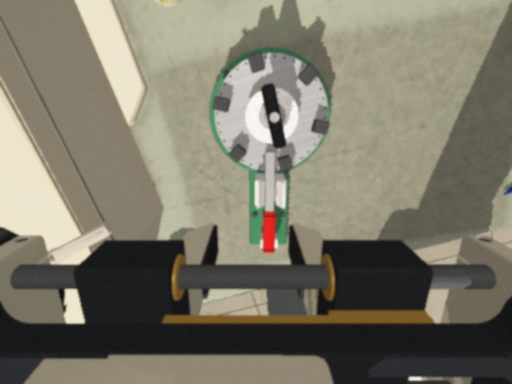

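The bar is home: flat with its top at 49 mm, and lugs on both sides at (285,162) and (238,153). Now I half-turn the wrist so joint 7 has clockwise range.

Request:
apply_moves([
  {"travel": [0,-0.1,0],"delta_rot": [0,0,0.355],"fingers": 0},
  {"travel": [0,-0.1,0],"delta_rot": [0,0,0.355],"fingers": 0},
  {"travel": [0,0,0],"delta_rot": [0,0,0.355],"fingers": 0},
  {"travel": [0,0,0],"delta_rot": [0,0,0.355],"fingers": 0},
  {"travel": [0,0,0],"delta_rot": [0,0,0.355],"fingers": 0},
  {"travel": [0,0,0],"delta_rot": [0,0,0.355],"fingers": 0},
  {"travel": [0,0,0],"delta_rot": [0,0,0.355],"fingers": 0},
  {"travel": [0,0,0],"delta_rot": [0,0,0.355],"fingers": 0},
  {"travel": [0,0,0],"delta_rot": [0,0,0.355],"fingers": 0},
  {"travel": [0,0,0],"delta_rot": [0,0,0.355],"fingers": 0},
])

```text
t: 15.95
position: [0.538, -0.0543, 0.3945]
orientation: [0.736, 0.677, -0.001, -0.001]
ft_force: [-0.3, 0.3, 0.6]
finger_gap: 0.502
grasp_force: 0.0
```

Request:
apply_moves([
  {"travel": [0,0,0],"delta_rot": [0,0,0.355],"fingers": 0},
  {"travel": [0,0,0],"delta_rot": [0,0,0.355],"fingers": 0},
  {"travel": [0,0,0],"delta_rot": [0,0,0.355],"fingers": 0},
  {"travel": [0,0,0],"delta_rot": [0,0,0.355],"fingers": 0},
  {"travel": [0,0,0],"delta_rot": [0,0,0.355],"fingers": 0},
  {"travel": [0,0,0],"delta_rot": [0,0,0.355],"fingers": 0},
  {"travel": [0,0,0],"delta_rot": [0,0,0.355],"fingers": 0},
  {"travel": [0,0,0],"delta_rot": [0,0,0.355],"fingers": 0},
  {"travel": [0,0,0],"delta_rot": [0,0,0.355],"fingers": 0},
  {"travel": [0,0,0],"delta_rot": [0,0,0],"fingers": 0},
])

```text
t: 17.2
position: [0.5383, -0.0544, 0.3945]
orientation: [0.032, 0.999, 0.0, -0.001]
ft_force: [-0.4, 0.4, -0.1]
finger_gap: 0.5
grasp_force: 0.0
```

```bash
python3 -c "from h import *; st()"
```

```text
t 17.2 p [ 0.5383 -0.0544  0.3945] yaw 3.078 q [ 0.032  0.999  0.    -0.001] gap 0.5 F [-0.4  0.4 -0.1] gf 0.0 j [ 0.76  0.54 -1.1   1.73  0.51  1.2   1.03]
```

Request:
apply_moves([
  {"travel": [0.085,0.049,0],"delta_rot": [0,0,0],"fingers": 0},
  {"travel": [0.084,0.048,0],"delta_rot": [0,0,0],"fingers": 0},
  {"travel": [0,0,-0.123],"delta_rot": [0,0,0],"fingers": 0},
  {"travel": [0,0,-0.123],"delta_rot": [0,0,0],"fingers": 0},
  {"travel": [0,0,-0.123],"delta_rot": [0,0,0],"fingers": 0},
  {"travel": [0,0,0],"delta_rot": [0,0,0],"fingers": 0},
])

```text
t: 17.95
position: [0.605, -0.0162, 0.2446]
orientation: [0.033, 0.999, -0.001, -0.004]
ft_force: [0.2, -0.2, 0.9]
finger_gap: 0.502
grasp_force: 0.0
```

```bash
python3 -c "from h import *; st()"
```

```text
t 17.95 p [ 0.605  -0.0162  0.2446] yaw 3.076 q [ 0.033  0.999 -0.001 -0.004] gap 0.502 F [ 0.2 -0.2  0.9] gf 0.0 j [ 0.53  0.77 -0.93  1.73  0.71  1.02  0.84]
```

Request:
apply_moves([
  {"travel": [0,0,0],"delta_rot": [0,0,0],"fingers": 1},
  {"travel": [0,0,0],"delta_rot": [0,0,0],"fingers": 1},
  {"travel": [0,0,0],"delta_rot": [0,0,0],"fingers": 1},
  {"travel": [0,0,0],"delta_rot": [0,0,0],"fingers": 1},
  {"travel": [0,0,0],"delta_rot": [0,0,0],"fingers": 1},
  {"travel": [0,0,0],"delta_rot": [0,0,-0.16],"fingers": 1},
  {"travel": [0,0,0],"delta_rot": [0,0,-0.16],"fingers": 1},
  {"travel": [0,0,0],"delta_rot": [0,0,-0.16],"fingers": 1},
  {"travel": [0,0,0],"delta_rot": [0,0,-0.16],"fingers": 1},
  {"travel": [0,0,0],"delta_rot": [0,0,-0.16],"fingers": 1},
], force=40)

```text
t: 19.2
position: [0.6071, -0.0165, 0.249]
orientation: [0.231, 0.973, -0.001, 0.001]
ft_force: [-3.1, -4.0, 8.5]
finger_gap: 0.147
grasp_force: 40.0
```

```bash
python3 -c "from h import *; o=st(); print(o['moment'])"
```

```text
t 19.2 p [ 0.6071 -0.0165  0.249 ] yaw 2.675 q [ 0.231  0.973 -0.001  0.001] gap 0.147 F [-3.1 -4.   8.5] gf 40.0 j [ 0.48  0.73 -0.84  1.73  0.64  0.98  0.49]
[-0.73450316  0.37732157  0.18662688]
```

Request:
apply_moves([
  {"travel": [0,0,0],"delta_rot": [0,0,-0.16],"fingers": 1},
  {"travel": [0,0,0],"delta_rot": [0,0,-0.16],"fingers": 1},
  {"travel": [0,0,0],"delta_rot": [0,0,-0.16],"fingers": 1},
  {"travel": [0,0,0],"delta_rot": [0,0,-0.16],"fingers": 1},
  {"travel": [0,0,0],"delta_rot": [0,0,-0.16],"fingers": 1},
  {"travel": [0,0,0],"delta_rot": [0,0,0],"fingers": 1},
])

```text
t: 19.95
position: [0.6067, -0.017, 0.249]
orientation: [0.42, 0.908, -0.001, 0.001]
ft_force: [-4.5, -5.5, 10.5]
finger_gap: 0.151
grasp_force: 40.0
```

```bash
python3 -c "from h import *; o=st(); print(o['moment'])"
```

```text
t 19.95 p [ 0.6067 -0.017   0.249 ] yaw 2.276 q [ 0.42   0.908 -0.001  0.001] gap 0.151 F [-4.5 -5.5 10.5] gf 40.0 j [ 0.43  0.69 -0.75  1.74  0.57  0.94  0.15]
[-1.16048319  0.87446852  0.00934589]
```

Request:
apply_moves([
  {"travel": [0,0,0],"delta_rot": [0,0,-0.1],"fingers": 1},
  {"travel": [0,0,0],"delta_rot": [0,0,-0.1],"fingers": 1},
  {"travel": [0,0,0],"delta_rot": [0,0,-0.1],"fingers": 1},
  {"travel": [0,0,0],"delta_rot": [0,0,-0.1],"fingers": 1},
])

```text
t: 20.45
position: [0.6065, -0.0173, 0.249]
orientation: [0.508, 0.861, -0.002, 0.0]
ft_force: [-6.7, -6.1, 13.2]
finger_gap: 0.146
grasp_force: 40.0
```

```bash
python3 -c "from h import *; o=st(); print(o['moment'])"
```

```text
t 20.45 p [ 0.6065 -0.0173  0.249 ] yaw 2.075 q [ 0.508  0.861 -0.002  0.   ] gap 0.146 F [-6.7 -6.1 13.2] gf 40.0 j [ 0.4   0.68 -0.7   1.74  0.53  0.93 -0.02]
[-1.37268913  1.21965934  0.13872235]
```

Request:
apply_moves([
  {"travel": [0,0,0],"delta_rot": [0,0,-0.1],"fingers": 1},
  {"travel": [0,0,0],"delta_rot": [0,0,-0.1],"fingers": 1},
  {"travel": [0,0,0],"delta_rot": [0,0,-0.06],"fingers": 1},
  {"travel": [0,0,0],"delta_rot": [0,0,0],"fingers": 1},
])

```text
t: 20.95
position: [0.6063, -0.0173, 0.249]
orientation: [0.562, 0.827, -0.002, 0.001]
ft_force: [-6.2, -6.4, 13.3]
finger_gap: 0.148
grasp_force: 40.3
```

```bash
python3 -c "from h import *; o=st(); print(o['moment'])"
```

```text
t 20.95 p [ 0.6063 -0.0173  0.249 ] yaw 1.947 q [ 0.562  0.827 -0.002  0.001] gap 0.148 F [-6.2 -6.4 13.3] gf 40.3 j [ 0.38  0.67 -0.67  1.74  0.51  0.91 -0.12]
[-1.46357071  1.38284233  0.64453993]
```

Request:
apply_moves([
  {"travel": [0,0,0],"delta_rot": [0,0,0],"fingers": 0},
  {"travel": [0,0,0],"delta_rot": [0,0,0],"fingers": 0},
  {"travel": [0,0,0],"delta_rot": [0,0,0],"fingers": 0},
  {"travel": [0,0,0.1],"delta_rot": [0,0,0],"fingers": 0},
  {"travel": [0,0,0.15],"delta_rot": [0,0,0],"fingers": 0},
  {"travel": [-0.05,-0.14,0.1],"delta_rot": [0,0,0],"fingers": 0},
  {"travel": [-0.05,-0.1,0],"delta_rot": [0,0,0],"fingers": 0},
  {"travel": [0,0,0],"delta_rot": [0,0,0],"fingers": 0},
])

```text
t: 21.95
position: [0.5684, -0.1085, 0.3829]
orientation: [0.564, 0.826, -0.001, 0.0]
ft_force: [0.4, 0.6, -0.2]
finger_gap: 0.5
grasp_force: 0.0
```

```bash
python3 look.py w8
```

```text
t 21.95 p [ 0.5684 -0.1085  0.3829] yaw 1.942 q [ 0.564  0.826 -0.001  0.   ] gap 0.5 F [ 0.4  0.6 -0.2] gf 0.0 j [ 0.62  0.49 -0.75  1.67  0.37  1.13  0.14]
bar 0.98 [172.0, 0.8, 118.8, 91.7] x [0.0441 0.1231 0.1791] y [-0.0072  0.0024  0.0136] ((0.4992583096027374, 0.015172352083027363), (0.01840035803616047, 0.14074788987636566), 77.45288848876953)
 x0.04 y mid -0.003 ztop 0.0489
 x0.06 y mid -0.0017 ztop 0.0489
 x0.08 y mid 0.0001 ztop 0.0491
 x0.10 y mid 0.0018 ztop 0.049
 x0.12 y mid 0.004 ztop 0.0507
 x0.14 y mid 0.0058 ztop 0.0509
 x0.16 y mid 0.0079 ztop 0.0509
 x0.18 y mid 0.0084 ztop 0.0499
lug rel guide 8.808760916140528 12.033369162887881 1890
knob 1141 [ 0.6034 -0.0149  0.0891] ang 114.41213722692792
```

View pics/w8.png

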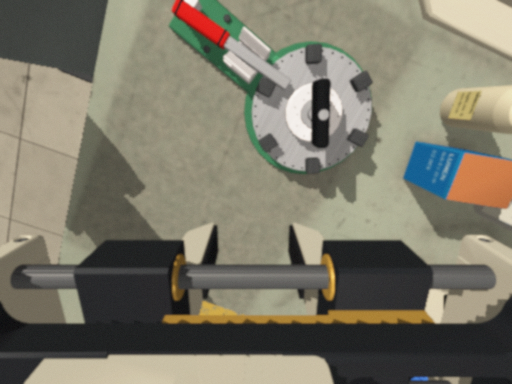

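The bar still lies in the slot, slightly skewed (about 4°), at (175–290, 5–85) px. A lug bears on it near (265,85), and the knob points straight up in the picture at (320,110). I'll measure the lug angle without the bar's points.

```bash
python3 - <<'E'
from h import *
f=grab('wrist'); A=cloud(f,np.ones((384,512),bool)); A=A[(A[:,2]<.12)&(A[:,0]>.4)&(A[:,0]<.72)&(A[:,1]>-.13)&(A[:,1]<.12)]
S=np.array([.6062,-.0155]);d=A[:,:2]-S
a=(np.degrees(np.arctan2(d[:,1],d[:,0]))-163.1+180)%360-180
x,fun,k=lugs(A[(a>22)|(a<-25)]); print(x[:2],'lug rel guide',(np.degrees(x[2])-163.1+30)%60-30,fun,k)
top=A[(np.hypot(*d.T)<.045)&(A[:,2]>.084)]
print('knob rect',cv2.minAreaRect(top[:,:2].astype(np.float32)))
V=np.linalg.svd(top[:,:2]-top[:,:2].mean(0),full_matrices=False)[2];print(np.degrees(np.arctan2(V[0][1],V[0][0]))%180)
E
```

```text
[ 0.60470401 -0.01537912] lug rel guide 11.499431231688177 0.9248758548380629 1241
knob rect ((0.6053453087806702, -0.015001751482486725), (0.014551832340657711, 0.0649009570479393), 24.621713638305664)
114.39908512290037
```

```bash
python3 -c "from bench import ctrl; print(ctrl.hand_in())"
```

```text
the job is handed in; nothing more can be done
None
```

I handed the job in at about 22 s of the 61 s allowed, with no verdict returned: the bar lies home and flat in the slot (about 4° skewed, within limits), the knob met a hard stop when turned clockwise (about 0.98 rad measured plus its unknown starting turn), and nothing touched the tape, bottle or pen as far as I saw, though I did not re-measure them at the end.

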